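# Hold the sprung stencil down on a border tile

## Robot

A 6-joint arm with a two-finger parallel gripper is mounted at the origin on the work surface. World frame = base frame: x ahead of the robot, y to its left, z up, the work surface at z = 0. Lengths are in m, angles in rad, forces in N, time in s.
With the tool pointing down it reaches from about 0.375 to 0.975 m from the base axis. Payload 3.8 kg.
Tool frame: the origin (TCP) lies midway between the tips of the shut fingers; the grasp point (between the pads) lies 19 mm behind it; z points along the fingers, y is the line along which they close (so a half turn about z gives the same grasp; the last joint's range is limited). The gripper opens to 85 mm and grips with 20 to 120 N. Pads are 22 mm wide; open, the fingers measure 114 mm over their backs; the gripper's body (76 mm by 85 mm) begins 54 mm behind the grasp point. The pads swing forward as they close: fully open they stand 13 mm farther back than shut.
Start: joints at [1.282, 0.264, 1.604, -0, 1.274, -0.037], TCP at [0.168, 0.654, 0.231] pointing down, gripper open.
Joint ranges: [-2.63, 2.63], [-0.94, 2.18], [0.31, 2.57], [-1.31, 4.45], [0, 2.66], [-2.55, 2.55]. Speed limits (rad/s): [2.57, 2.57, 3.14, 3.14, 3.14, 3.14].

## Interface

Orientations are given as a rotation vector (axis times angle).
In Python, from workcell import sensors, viewer, job gives the robot as it stands.
- The arm moves only by the shell command python3 -m inch 'ROWS' [FORCE]. ROWS is JSON, one flat list of numbers, 7 for each row, row after row: the shift along the tool's x, y, z in mm, then the turn, a rotation vector about the tool's x, y, z in degrees, then the finger opening in mm, from 0 to 85.4. A call has exactly 8 rows; each row shifts and turns the commanded pose from where the row before left it, along the tool's axes as they then stand; what a row does not reach is not made up. A row lasts 1/10 s, in which the tool goes at most 50 mm and 8.59 degrees, less where a joint would pass 70% of its speed; a pose out of reach is approached as far as the arm can. A call is refused whole if a number of a shift passes 50 or a number of a turn 8.59, either way. A call with a gripper value outside its range is refused whole. The fingers move at their own pace and stop on an object; FORCE is the grip in N (left out, the last holds). Time passes only in rows, so rows that do not move let the fingers close, or fill a call up. It gives the time, the measured TCP pose, the force, the opening and the grip force at its end, in the units of the state.
- sensors.read_state(): the state, without advancing time (a new reading comes with each control period).
- viewer.read_camera(name): name is "scene" or "top"; returns the picture (480x640x3 uint8, red, green, blue); there is no depth.
- viewer.camera_params(name): a dict with "K" (3x3 intrinsics, pixels), "world_to_cam" (4x4, takes a point from world to camera coordinates). Camera axes: x right, y down, z forward; pixel columns grow to the right and rows downward; lengths in m; the calibration is good to about 2 mm. A picture is of the moment at which its call begins. camera_params takes no time and is no camera call.
- job.finish_job(): hands the job in; it is judged then, once.
The state is a dict: "time": time; "q": joint angles; "joint_vel": joint speeds; "joint_torque": joint torques, N m; "tool_pos": TCP position; "tcp_rot": TCP orientation; "wrist_force": force on the tool from outside, world axes, zero at the start; "torque": the same for the moment, N m; "width": opening from 0.0 (shut) to 1.0 (fully open); "grip_force": force on a finger pad.
Only numpy, scipy, OpenCV 4.12 (cv2) and the standard library are available. Lean on these libraries where they do the work, as an engineer would, in place of code of your own. Each camera call takes 0.05 s, during which the arm holds its last target. There are 200 camera calls.

## Task

Lay the long narrow bisque tile flat in the stencilling jig, pushed up snug against its three low stops, then bring the sprung frame down until the stencil lies flat on the tile. Finish while still holding it down, because I will dab the colour through and the frame springs up when let go: keep the stencil tight on the tile with about a kilogram of push at the handle, and do not lean on it, bisque cracks. Leave the other things on the bench where they are.

Things in the scene. Friction and masses are not known exactly. Their poses are not given: they have to be found in the camera images.
- tile: Long bisque border tile, plain unglazed pinkish clay, 150 x 50 x 10 mm, 140 g, lying loose on the bench. Origin: centre of its underside; x along the 150 mm length, y along the 50 mm width, z up. Either end or face may be used.
- square_tile: Bystander: square bisque tile 108 x 108 x 9 mm. Origin: centre of its underside.
- jar: Bystander: carved pale cylinder jar, 83 mm across, 115 mm high, open on top. Origin: centre of its underside.
- palette: Bystander: white glazed six-well palette 150 x 92 x 16 mm. Origin: centre of its underside.
- brush: Bystander: flat paint brush 190 mm long lying on the bench. Origin: middle of its underside.
- jig: Stencilling jig, screwed to the bench: white laminated baseboard 280 (x) x 170 (y) x 18 mm. Origin: centre of the board's underside, on the bench; +x points from the handle side to the hinge side, z up. On it stand three low stops and, at the hinge side, two steel hinge clamps (x 92 to 138 mm, up to 46 mm above the bench).
- end_stop (a point): Middle of the face of the end stop, at board level: an aluminium block 24 mm wide (y), 7 mm high above the board, facing the jig's -x at jig x = +50, y = 0 mm. Axes as the jig's.
- side_stops (a point): Point midway between the two side stops, on the line of their faces, at board level (jig x = -25, y = +25 mm). They are aluminium blocks 20 mm long and 7 mm high, centred 60 mm to either side along the jig's x, facing the jig's -y; between them the board is free (100 mm), with room for a finger. Axes as the jig's.
- nest (a point): Point on the board's top (18 mm above the bench), axes as the jig's (+x to the end stop, +y to the side stops): the place of the tile's underside centre when the tile lies along x, flat on the board, touching all three stops. At jig x = -25, y = 0 mm.
- frame_hinge (a joint): Angle of the stencil frame about its hinge (rad): 0 = stencil flat on a tile in the nest; grows as the frame rises; 1.45 (83 degrees) = up against its stop, where springs keep it when not held. With no tile it would go to -0.05. The springs lift all the way: about 2 N at the handle, square to the frame, when up and 5 N when flat (frame's weight already counted).
- frame: Aluminium frame 195 mm long x 150 mm wide of 20 x 20 mm bars, a thin steel stencil plate (cut-out circles and bars) over its whole underside, 420 g, hinged at one end. Origin: middle of the hinge axis; -x runs from the hinge to the handle, y along the hinge, z out of its upper face. It spans x = -45 to -240 mm; underside at z = -11.5 mm, upper face at z = +10 mm.
- hinge (a point): Middle of the hinge axis, fixed to the jig, 115 mm along the jig's +x from its origin and 39.5 mm above the bench; the axis runs along the jig's y.
- handle (a point): Middle of the frame's grab handle: round steel bar 14 mm thick, 110 mm long, parallel to the hinge, its axis 35 mm beyond the frame's free edge, on two 10 mm arms 50 mm either side of its middle. It is 275 mm from the hinge along the frame's -x and 11 mm along its z; 314 mm above the bench when up, 50 mm when flat.
There are look-alikes about, which are no part of the job. What is shaped like the tile but blue, pink or turquoise is not meant.

How it is judged:
On the way:
1. the tile lies in the nest against the three stops while the frame is still up (x of tile in the frame of nest between -0.003 and 0.003 m and y of tile in the frame of nest between -0.003 and 0.003 m and z of tile in the frame of nest below 0.003 m and angle between the x axis of tile and the x axis of jig, either way round below 0.035 rad and value of joint frame_hinge above 0.6 rad), for 0.2 s.
At the end, for the whole second after the job is handed in: The tile lies flat in the nest, within 3 mm of touching the stops and within 2 degrees of square; the frame is within 0.02 rad of flat, the fingers hold it there and the stencil bears on the tile with 2 to 40 N, for the whole last second (x of tile in the frame of nest between -0.003 and 0.003 m and y of tile in the frame of nest between -0.003 and 0.003 m and z of tile in the frame of nest between -0.003 and 0.003 m and angle between the x axis of tile and the x axis of jig, either way round below 0.035 rad and value of joint frame_hinge between -0.02 and 0.02 rad and contact force between frame and tile between 2 and 40 N and contact force between the fingers and frame above 3 N and contact force between the fingers and tile below 0.5 N and linear speed of tile below 0.01 m/s); the arm keeps its last pose, push and grip.
It fails at once if the stencil is driven onto the tile with more than 60 N (contact force between frame and tile above 60 N).
It fails at once if another thing on the bench is shifted by more than 20 mm (distance of any of square_tile, jar, palette, brush from where it was at the start of the episode above 0.02 m).
It also fails if it takes over 72 s, if anything falls off the work surface, if the arm or the gripper's body presses on something with over 40 N, if the wrist force passes 120 N, or if a joint passes its speed limit or range.

## Working session

There is one attempt and no reset: what is moved stays moved. The work goes in short steps, Python scripts to look and compute and a shell command to move; the robot and the scene stay as the last step left them, time stands still between calls to the robot, and variables do not carry over. Pictures are saved under pics/ and viewed, at most 10 in all, crops included, and the job is handed in when it is done.

```bash
ls; mkdir -p pics; python3 - <<'E'
from workcell import sensors, viewer
import cv2
for n in("scene","top"):
    im=viewer.read_camera(n); cv2.imwrite(f"pics/{n}0.png",im[:,:,::-1])
    p=viewer.camera_params(n); print(n,p["K"],p["world_to_cam"])
print(sensors.read_state())
E
```

```text
pics
scene [[486.71734211   0.         317.12551728]
 [  0.         486.71734211 234.66310009]
 [  0.           0.           1.        ]] [[-0.77236459  0.63498472 -0.01572711  0.41624519]
 [ 0.51586603  0.61264373 -0.59879036 -0.23837845]
 [-0.37058761 -0.47059755 -0.80075137  1.49675852]
 [ 0.          0.          0.          1.        ]]
top [[606.23162829   0.         315.73858328]
 [  0.         606.23162829 241.52967858]
 [  0.           0.           1.        ]] [[-0.01763085 -0.99982586  0.00611543  0.01865379]
 [-0.98950259  0.01657072 -0.14356197  0.53992719]
 [ 0.14343563 -0.00858236 -0.98962243  1.75438977]
 [ 0.          0.          0.          1.        ]]
{'time': 0.1, 'q': array([ 1.28208487e+00,  2.64683730e-01,  1.60525988e+00,  2.40762709e-05,
        1.27370522e+00, -3.69191328e-02]), 'joint_vel': array([-0.00094846, -0.0021411 , -0.00103272, -0.00099007,  0.00118061,
       -0.00037717]), 'joint_torque': array([ 9.21813225e-04, -5.16699922e+01, -3.68595278e+01, -1.37171769e-04,
        6.18447419e-03, -1.45784969e-05]), 'tool_pos': array([0.16798467, 0.65306914, 0.23007042]), 'tcp_rot': array([-0.39443659, -3.11637246,  0.0031809 ]), 'wrist_force': array([ 0.60008882, -0.00758436,  0.02519303]), 'torque': array([-0.02266108,  0.03773479,  0.03267238]), 'grip_force': 0.0, 'width': 0.9981907338161943}
```

View pics/scene0.png

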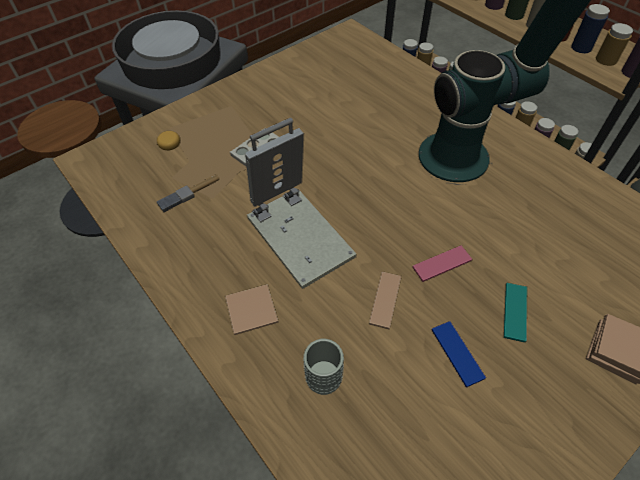

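View pics/top0.png

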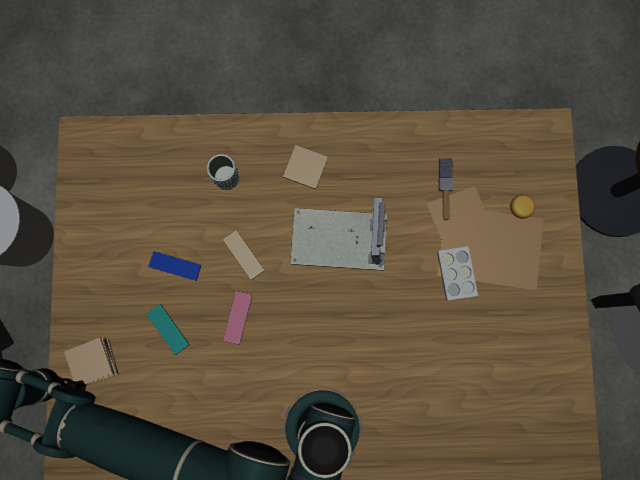

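Both views show the candidates in the top image: bisque tile (243,254), pink (238,318), blue (175,266), turquoise (167,329), square tile (305,166) and tile stack (90,360). I choose the plain pale clay strip at (243,254), which is (386,299) in the scene view. The jig board is at (338,239) with the frame up at x≈378.

```bash
cat > h.py <<'E'
import numpy as np, cv2
from workcell import sensors, viewer
from scipy.spatial.transform import Rotation as R
def ray(n,uv,z):
    p=viewer.camera_params(n); K=np.array(p["K"]);T=np.array(p["world_to_cam"]);Rm=T[:3,:3]
    c=-Rm.T@T[:3,3]; uv=np.atleast_2d(uv).astype(float)
    d=(Rm.T@np.linalg.inv(K)@np.c_[uv,np.ones(len(uv))].T).T
    return c+d*((z-c[2])/d[:,2])[:,None]
def proj(n,X):
    p=viewer.camera_params(n); T=np.array(p["world_to_cam"]); X=np.atleast_2d(X)
    c=(T[:3,:3]@X.T).T+T[:3,3]; q=(np.array(p["K"])@c.T).T; return q[:,:2]/q[:,2:]
def rect(n,mask,z):
    cs,_=cv2.findContours(mask,cv2.RETR_EXTERNAL,cv2.CHAIN_APPROX_NONE)
    c=max(cs,key=cv2.contourArea)[:,0]
    w=ray(n,c,z)[:,:2]; r=cv2.minAreaRect((w*1000).astype(np.float32))
    return r, cv2.boxPoints(r)
E
python3 - <<'E'
from h import *
out=[]
for n,(u,v),s in(("top",(243,254),35),("scene",(386,299),50)):
    im=cv2.imread(f"pics/{n}0.png"); 
    seed=im[v,u].astype(int); print(n,seed)
    m=(np.abs(im.astype(int)-seed).max(2)<35).astype(np.uint8)
    k=np.zeros_like(m);k[v-s:v+s,u-s:u+s]=1;m*=k
    nb,l=cv2.connectedComponents(m); m=(l==l[v,u]).astype(np.uint8)
    print(rect(n,m,.010),m.sum())
    g=cv2.resize(im[v-s:v+s,u-s:u+s],(380,380),interpolation=cv2.INTER_CUBIC);out.append(g)
im=cv2.imread("pics/top0.png"); out.append(cv2.resize(im[195:285,280:400],(507,380),interpolation=cv2.INTER_CUBIC)[:, :])
a=np.hstack(out[:2]); 
cv2.imwrite("pics/c1.png",a)
# jig board
b=im[:,:,:]; hsv=cv2.cvtColor(b,cv2.COLOR_BGR2HSV); print(hsv[240,310],hsv[215,300],hsv[200,300])
m=((hsv[:,:,1]<45)&(hsv[:,:,2]>110)).astype(np.uint8); k=np.zeros_like(m);k[195:285,280:400]=1;m*=k
print(rect("top",m,.018))
sc=cv2.imread("pics/scene0.png")
cv2.imwrite("pics/c2.png",np.vstack([cv2.resize(out[2],(400,300)), cv2.resize(sc[105:295,235:365],(400,585))[-300:]]))
E
```

```text
top [117 140 150]
(((510.1604919433594, 227.5641632080078), (148.61451721191406, 50.60660171508789), 34.48657989501953), array([[434.58502, 206.34688],
       [463.23914, 164.63396],
       [585.73596, 248.78145],
       [557.08185, 290.4944 ]], dtype=float32)) 811
scene [100 122 148]
(((504.13616943359375, 217.7178497314453), (277.9385070800781, 239.83624267578125), 49.94202423095703), array([[322.91623, 188.52646],
       [506.48532,  34.17688],
       [685.3561 , 246.90924],
       [501.78702, 401.25882]], dtype=float32)) 6890
[ 50  11 136] [ 55  11 141] [ 17 111 106]
(((575.2317504882812, -61.19502258300781), (278.25250244140625, 216.25497436523438), 85.25694274902344), array([[ 455.97055, -190.90405],
       [ 671.485  , -208.78561],
       [ 694.4929 ,   68.51401],
       [ 478.97852,   86.39557]], dtype=float32))
```

View pics/c1.png

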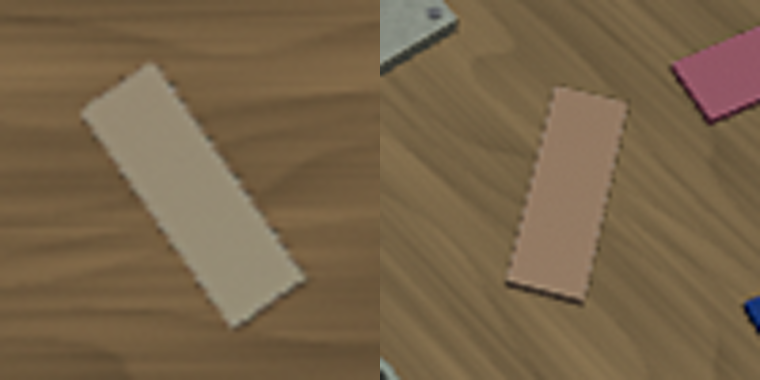

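View pics/c2.png

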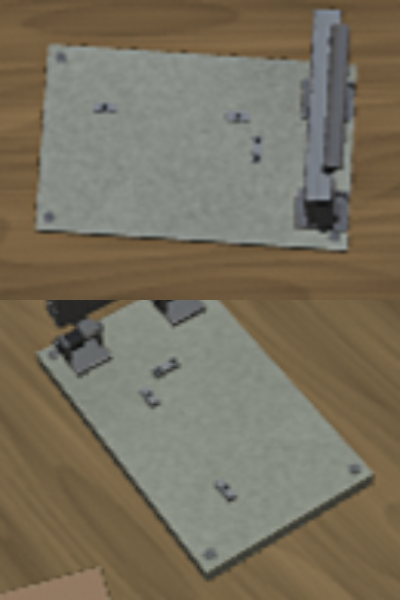

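The crop c1 shows a plain clay strip, so the choice holds. c2 shows the board corners at top pixels of about (295,208), (291,264) and (384,269), and the side stops on the upper side (world +x). Next I fit the board edges.

```bash
python3 - <<'E'
from h import *
im=cv2.imread("pics/top0.png"); hsv=cv2.cvtColor(im,cv2.COLOR_BGR2HSV).astype(int)
S=hsv[:,:,1]; 
def cross(a,th,up): # subpixel crossing of 1d profile
    i=np.where((a[:-1]>=th)!=(a[1:]>=th))[0]
    return [k+(a[k]-th)/(a[k]-a[k+1]) for k in i]
for c in (300,330): print(S[200:215,c],S[260:275,c],hsv[260:275,c,2])
print(S[235,285:300])
th=60
top=[];bot=[];left=[]
for c in range(300,362):
    x=cross(S[198:220,c],th,0); top.append((c,198+x[0]))
    x=cross(S[255:280,c],th,0); bot.append((c,255+x[0]))
for r in range(215,260):
    x=cross(S[r,280:305],th,0); left.append((280+x[-1],r))
L={}
for k,v in dict(top=top,bot=bot,left=left).items():
    w=ray("top",v,.018)[:,:2]*1000; f=cv2.fitLine(w.astype(np.float32),cv2.DIST_HUBER,0,.01,.01).ravel(); L[k]=f
    print(k,f,np.degrees(np.arctan2(f[1],f[0])))
def X(a,b):
    A=np.c_[a[:2],-b[:2]]; t=np.linalg.solve(A,b[2:]-a[2:]); return a[2:]+t[0]*a[:2]
p=X(L['top'],L['left']);q=X(L['bot'],L['left']);print("corners",p,q,np.linalg.norm(p-q))
# scene corners
g=lambda x,y:(235+x/3.077,105+(y-15)/3.077)
print("scene",ray("scene",[g(372,477),g(208,572),g(38,352)],.018)*1000)
# stops tops in top view z=.025
h=lambda x,y:(280+x/3.3333,195+y/3.3333)
print("stops",ray("top",[h(105,108),h(237,117),h(257,148)],.025)*1000)
E
```

```text
[111 112 113 114 113 113 115 118  80   9  12  11   9  12  11] [  9  13  11   9  26 107 115 111 111 112 112 111 111 114 115] [139 140 139 142 100 100 118 120 117 118 121 124 124 119 111]
[111 112 112 113 110 113 111 112 112 118  81  12  10  11  12] [ 11  13  11  10  11  11  28 107 114 115 111 112 111 114 111] [138 137 134 131 134 140 101  98 114 118 122 121 110 114 117]
[113 111 113 111 111 112 114  67  15  11  13  13  11  13  13]
top [ 8.335832e-02  9.965196e-01  6.380960e+02 -3.700837e+01] 85.21837
bot [ 8.4018916e-02  9.9646413e-01  4.6740536e+02 -3.3401337e+01] 85.18038
left [ 9.9646574e-01 -8.4000178e-02  5.5822284e+02  8.0257362e+01] -4.8185334
corners [647.2773   72.75024] [477.56204   87.056915] 170.31718
scene [[ 481.01285183   88.38675355   18.        ]
 [ 644.64570575   72.19046672   18.        ]
 [ 619.5787987  -206.18449349   18.        ]]
stops [[ 585.09541447   21.17235361   25.        ]
 [ 574.9442517   -97.09827266   25.        ]
 [ 546.53544741 -114.27575309   25.        ]]
```

```bash
cat > t.py <<'E'
import sys; from h import *
# target x y z (mm), tool-y heading deg, tool straight down -> shift in tool axes, turn in tool axes (deg)
s=sensors.read_state(); Rm=R.from_rotvec(s["tcp_rot"]); p=np.array(s["tool_pos"])*1000
print("t",round(s["time"],2),"tcp",p.round(1),"F",np.round(s["wrist_force"],1),"w",round(s["width"]*85.4,1),"g",round(s["grip_force"],1),"q",np.degrees(s["q"]).round(0))
if len(sys.argv)>4:
    a=[float(v) for v in sys.argv[1:5]]; h=np.radians(a[3]); y=np.array([np.cos(h),np.sin(h),0]); z=np.array([0,0,-1.]); x=np.cross(y,z)
    T=R.from_matrix(np.c_[x,y,z]); print("shift",Rm.inv().apply(np.array(a[:3])-p).round(1),"turn",np.degrees((Rm.inv()*T).as_rotvec()).round(2))
E
python3 t.py 510.2 227.6 100 -55.5
python3 -m inch '[-27,-20,5,0,0,0,85,-27,-20,5,0,0,0,85,-27,-20,5,0,0,0,85,-27,-20,5,0,0,0,85,-27,-20,5,0,0,0,85,-27,-20,5,0,0,0,85,-27,-20,5,0,0,0,85,-27,-20,5,0,0,0,85]' 30
python3 -m inch '[-27,-20,5,0,0,0,85,-27,-20,5,0,0,0,85,-27,-20,5,0,0,0,85,-27,-20,5,0,0,0,85,-27,-20,5,0,0,0,85,-27,-20,5,0,0,0,85,-27,-20,5,0,0,0,85,-27,-20,5,0,0,0,85]'
python3 -m inch '[0,0,0,0,0,8,85,0,0,0,0,0,8,85,0,0,0,0,0,8,85,0,0,0,0,0,8,85,0,0,0,0,0,8,85,0,0,0,0,0,8,85,0,0,0,0,0,8,85,0,0,0,0,0,8,85]'
python3 -m inch '[0,0,0,0,0,8,85,0,0,0,0,0,8,85,0,0,0,0,0,8,85,0,0,0,0,0,8,85,0,0,0,0,0,8,85,0,0,0,0,0,8,85,0,0,0,0,0,8,85,0,0,0,0,0,8,85]'
python3 t.py 510.2 227.6 80 -55.5
```

```text
t 0.1 tcp [168.  653.1 230.1] F [ 0.6 -0.   0. ] w 85.2 g 0.0 q [73. 15. 92.  0. 73. -2.]
shift [-437.4 -326.5  130.7] turn [-7.0000e-02  1.3000e-01  1.3107e+02]
time: 0.9
tool_pos: [0.3379, 0.4435, 0.1906]
tcp_rot: [-0.394, -3.116, 0.001]
wrist_force: [0.6, 1.1, -0.7]
width: 0.994
grip_force: 0.0
time: 1.7
tool_pos: [0.5072, 0.2348, 0.1506]
tcp_rot: [-0.395, -3.116, 0.0]
wrist_force: [0.0, -0.4, 0.4]
width: 0.998
grip_force: 0.0
time: 2.5
tool_pos: [0.5064, 0.236, 0.1507]
tcp_rot: [-1.993, -2.428, 0.001]
wrist_force: [0.4, 0.6, -0.4]
width: 1.0
grip_force: 0.0
time: 3.3
tool_pos: [0.5064, 0.236, 0.1507]
tcp_rot: [2.977, 1.003, -0.002]
wrist_force: [0.1, 0.0, 0.5]
width: 0.997
grip_force: 0.0
t 3.3 tcp [506.4 236.  150.7] F [0.1 0.  0.5] w 85.2 g 0.0 q [ 22.   6. 111.  -0.  63.  75.]
shift [-2.   9.  70.7] turn [-0.01  0.06  2.74]
```

```bash

python3 -m inch '[0,0,0,0,0,2.7,85,-1.6,9.1,15,0,0,0,80,0,0,25,0,0,0,75,0,0,25,0,0,0,75,0,0,25,0,0,0,75,0,0,25,0,0,0,75,0,0,20,0,0,0,75,0,0,0,0,0,0,75]' 30
python3 t.py 510.2 227.6 1 -55.5
```

```text
time: 4.1
tool_pos: [0.5069, 0.2256, 0.0117]
tcp_rot: [2.996, 0.943, -0.014]
wrist_force: [-0.3, 1.0, 0.7]
width: 0.881
grip_force: 0.0
t 4.1 tcp [506.9 225.6  11.7] F [-0.3  1.   0.7] w 75.3 g 0.0 q [ 21.  16. 117.  -0.  48.  77.]
shift [ 3.9  0.3 10.6] turn [-0.1   0.49  0.43]
```

```bash

python3 -m inch '[3.9,0.3,3,0,0.4,0.4,75,0,0,4,0,0,0,75,0,0,4,0,0,0,75,0,0,0,0,0,0,75,0,0,0,0,0,0,30,0,0,0,0,0,0,30,0,0,0,0,0,0,30,0,0,0,0,0,0,30]' 30
python3 t.py 510.2 227.6 1 -55.5
```

```text
time: 4.9
tool_pos: [0.5145, 0.23, 0.0062]
tcp_rot: [-2.998, -0.93, -0.012]
wrist_force: [-2.0, -1.0, 6.4]
width: 0.555
grip_force: 30.4
t 4.9 tcp [514.5 230.    6.2] F [-2.  -1.   6.4] w 47.4 g 30.4 q [ 21.  17. 116.   0.  46.  77.]
shift [-4.9 -0.4  5.1] turn [ 0.   -0.44 -0.02]
```

```bash

python3 -m inch '[0,0,0,0,0,0,30,0,0,0,0,0,0,30,0,0,0,0,0,0,30,0,0,0,0,0,0,30,0,0,0,0,0,0,30,0,0,0,0,0,0,30,0,0,0,0,0,0,30,0,0,0,0,0,0,30]' 40
python3 t.py 510.2 227.6 1 -55.5
```

```text
time: 5.7
tool_pos: [0.5145, 0.23, 0.0063]
tcp_rot: [-2.998, -0.93, -0.012]
wrist_force: [-1.5, -0.9, 6.7]
width: 0.546
grip_force: 39.9
t 5.7 tcp [514.5 230.    6.3] F [-1.5 -0.9  6.7] w 46.6 g 39.9 q [ 21.  17. 116.   0.  46.  77.]
shift [-4.9 -0.4  5.3] turn [ 0.   -0.44 -0.02]
```

```bash

python3 -m inch '[0,0,-5,0,0,0,30,0,0,-15,0,0,0,30,0,0,-20,0,0,0,30,0,0,-20,0,0,0,30,0,0,-20,0,0,0,30,0,0,0,0,0,0,30,0,0,0,0,0,0,30,0,0,0,0,0,0,30]' 40
python3 t.py 552.8 -34.7 80 -4.8
python3 - <<'E'
from h import *
a=viewer.read_camera("scene");b=viewer.read_camera("top")
g=np.hstack([cv2.resize(a[180:330,300:460],(427,400)),cv2.resize(b[200:320,180:300],(370,370)).copy() if 0 else cv2.resize(b[195:315,185:297],(373,400))])
cv2.imwrite("pics/g1.png",g[:,:,::-1])
E
```

```text
time: 6.5
tool_pos: [0.5127, 0.2292, 0.0842]
tcp_rot: [-2.999, -0.93, -0.008]
wrist_force: [0.7, 0.2, -1.0]
width: 0.545
grip_force: 41.2
t 6.5 tcp [512.7 229.2  84.2] F [ 0.7  0.2 -1. ] w 46.6 g 41.2 q [ 21.  11. 114.   0.  55.  77.]
shift [-116.4  240.2    3.5] turn [  0.11  -0.29 -50.72]
```

View pics/g1.png

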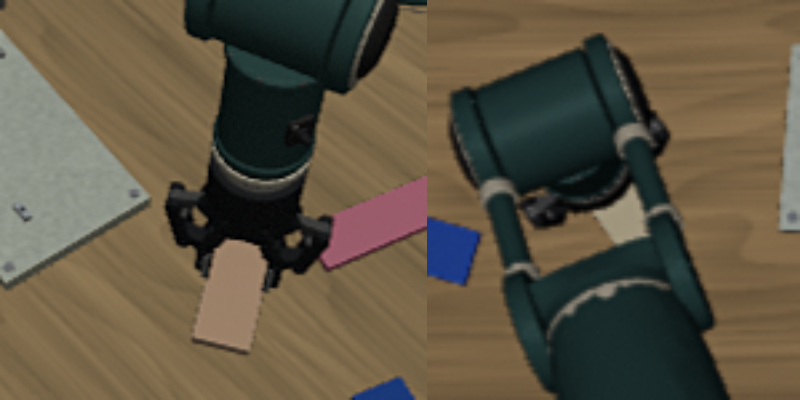

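The picture shows the tile held across its width near its middle, with the pads level. Now I turn it and carry it over.

```bash

python3 -m inch '[0,0,0,0,0,-7.24,30,0,0,0,0,0,-7.24,30,0,0,0,0,0,-7.24,30,0,0,0,0,0,-7.24,30,0,0,0,0,0,-7.24,30,0,0,0,0,0,-7.24,30,0,0,0,0,0,-7.24,30,0,0,0,0,0,0,30]' 40
python3 t.py 548.9 -21.4 60 -4.8
```

```text
time: 7.4
tool_pos: [0.5129, 0.2292, 0.0841]
tcp_rot: [2.313, 2.126, 0.008]
wrist_force: [-0.4, 0.3, -1.1]
width: 0.544
grip_force: 41.2
t 7.4 tcp [512.9 229.2  84.1] F [-0.4  0.3 -1.1] w 46.5 g 41.2 q [ 21.  11. 114.   0.  55.  26.]
shift [-246.8   56.8   23.4] turn [ 0.2  -0.2  -0.03]
```

```bash

python3 -m inch '[-35,8,0,0,0,0,30,-35,8,0,0,0,0,30,-35,8,0,0,0,0,30,-35,8,0,0,0,0,30,-35,8,0,0,0,0,30,-35,8,0,0,0,0,30,-36.8,8.8,0,0,0,0,30,0,0,0,0,0,0,30]' 40
python3 t.py 548.9 -21.4 60 -4.8
```

```text
time: 8.2
tool_pos: [0.5498, -0.0251, 0.0841]
tcp_rot: [2.319, 2.116, 0.009]
wrist_force: [0.7, 0.1, -1.5]
width: 0.54
grip_force: 41.3
t 8.2 tcp [549.8 -25.1  84.1] F [ 0.7  0.1 -1.5] w 46.1 g 41.3 q [ -5.   9. 115.   0.  55.  -0.]
shift [ 3.5 -1.4 24.1] turn [ 0.32 -0.17 -0.46]
```

```bash

python3 -m inch '[3.5,-1.4,10,0.3,-0.2,-0.4,30,0,0,15,0,0,0,30,0,0,15,0,0,0,30,0,0,10,0,0,0,30,0,0,2,0,0,0,30,0,0,0,0,0,0,30,0,0,0,0,0,0,30,0,0,0,0,0,0,30]' 40
python3 t.py 548.9 -21.4 24 -4.8
python3 - <<'E'
from h import *
a=viewer.read_camera("scene");
cv2.imwrite("pics/g2.png",cv2.resize(a[170:300,230:390],(738,600),interpolation=2)[:,:,::-1])
E
```

```text
time: 9.0
tool_pos: [0.5492, -0.0175, 0.0333]
tcp_rot: [2.305, 2.133, 0.003]
wrist_force: [-0.0, -0.0, -0.2]
width: 0.549
grip_force: 41.3
t 9.0 tcp [549.2 -17.5  33.3] F [-0.  -0.  -0.2] w 46.8 g 41.3 q [ -4.  13. 117.   0.  49.  -0.]
shift [-3.9  0.   9.3] turn [ 0.1  -0.05  0.36]
```

View pics/g2.png

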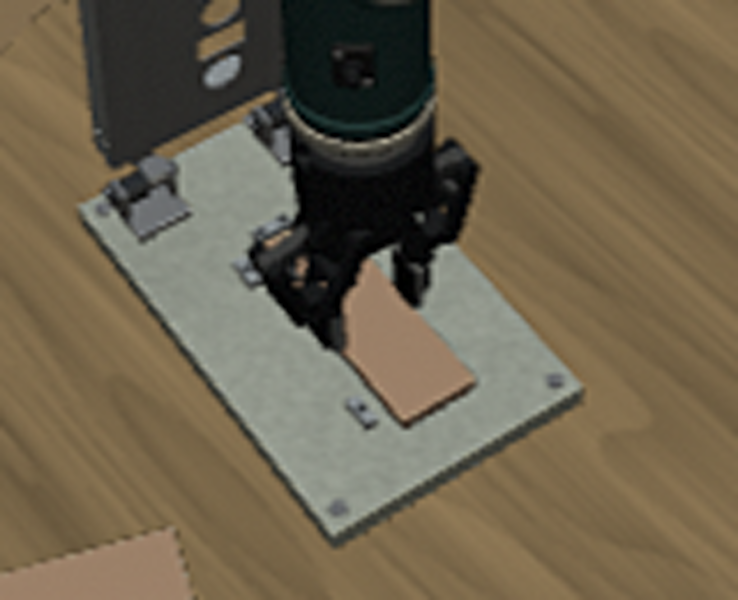

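The tile is held over the board, clear of the side stop at crop (360,410) and short of the end stop. Next I lower it slowly.

```bash

python3 -m inch '[0,0,2,0,0,0.3,30,0,0,2,0,0,0,30,0,0,1,0,0,0,30,0,0,1,0,0,0,30,0,0,1,0,0,0,30,0,0,0,0,0,0,30,0,0,0,0,0,0,30,0,0,0,0,0,0,30]' 40
python3 t.py 548.9 -21.4 24 -4.8
python3 -m inch '[0,0,1,0,0,0,30,0,0,0,0,0,0,30,0,0,1,0,0,0,30,0,0,0,0,0,0,30,0,0,0,0,0,0,30,0,0,0,0,0,0,30,0,0,0,0,0,0,30,0,0,0,0,0,0,30]' 40
python3 t.py 548.9 -21.4 24 -4.8
```

```text
time: 9.85
tool_pos: [0.5484, -0.0175, 0.0255]
tcp_rot: [-2.311, -2.127, -0.001]
wrist_force: [0.2, -0.9, -1.1]
width: 0.545
grip_force: 41.3
t 9.85 tcp [548.4 -17.5  25.5] F [ 0.2 -0.9 -1.1] w 46.5 g 41.3 q [ -4.  14. 117.   0.  49.   0.]
shift [-3.8  0.8  1.5] turn [ 0.01 -0.05  0.06]
time: 10.65
tool_pos: [0.5486, -0.0175, 0.0244]
tcp_rot: [-2.311, -2.127, -0.001]
wrist_force: [-1.8, 0.1, 5.8]
width: 0.542
grip_force: 44.1
t 10.65 tcp [548.6 -17.5  24.4] F [-1.8  0.1  5.8] w 46.3 g 44.1 q [ -4.  14. 117.   0.  48.   0.]
shift [-3.8  0.6  0.4] turn [ 0.02 -0.05  0.05]
```

```bash

python3 -m inch '[0,0,-1,0,0,0,30,-4,1.5,0,0,0,0,30,-3,1.5,0,0,0,0,30,-2,0.5,0,0,0,0,30,0,0,0,0,0,0,30,0,0,0,0,0,0,30,0,0,0,0,0,0,30,0,0,0,0,0,0,30]' 40
python3 t.py 553.2 -29.8 24 -4.8
python3 -m inch '[-1,0,0,0,0,0,30,0,0,0,0,0,0,30,-1,0,0,0,0,0,30,0,0,0,0,0,0,30,0,0,0,0,0,0,30,0,0,0,0,0,0,30,0,0,0,0,0,0,30,0,0,0,0,0,0,30]' 40
python3 t.py 553.2 -29.8 24 -4.8
```

```text
time: 11.45
tool_pos: [0.5513, -0.0269, 0.0245]
tcp_rot: [-2.311, -2.128, -0.001]
wrist_force: [0.3, -0.1, 0.6]
width: 0.544
grip_force: 42.0
t 11.45 tcp [551.3 -26.9  24.5] F [ 0.3 -0.1  0.6] w 46.5 g 42.0 q [ -5.  14. 117.   0.  49.  -1.]
shift [-2.7  2.2  0.5] turn [ 0.02 -0.04  0.06]
time: 12.25
tool_pos: [0.5509, -0.0287, 0.0245]
tcp_rot: [-2.311, -2.127, -0.001]
wrist_force: [-0.4, 0.9, 1.6]
width: 0.547
grip_force: 42.4
t 12.25 tcp [550.9 -28.7  24.5] F [-0.4  0.9  1.6] w 46.7 g 42.4 q [ -6.  14. 117.   0.  49.  -1.]
shift [-0.9  2.4  0.5] turn [ 0.   -0.06  0.05]
```

```bash

python3 -m inch '[-1,0,0,0,0,0,30,0,0,0,0,0,0,30,-1,0,0,0,0,0,30,0,0,0,0,0,0,30,0,0,0,0,0,0,30,0,0,0,0,0,0,30,0,0,0,0,0,0,30,0,0,0,0,0,0,30]' 40
python3 t.py 553.2 -29.8 24 -4.8
python3 -m inch '[-1,0,0,0,0,0,30,0,0,0,0,0,0,30,-0.5,0,0,0,0,0,30,0,0,0,0,0,0,30,0,0,0,0,0,0,30,0,0,0,0,0,0,30,0,0,0,0,0,0,30,0,0,0,0,0,0,30]' 40
python3 t.py 553.2 -29.8 24 -4.8
```

```text
time: 13.05
tool_pos: [0.5509, -0.0299, 0.0245]
tcp_rot: [-2.311, -2.126, -0.003]
wrist_force: [1.2, 5.2, 0.8]
width: 0.546
grip_force: 42.3
t 13.05 tcp [550.9 -29.9  24.5] F [1.2 5.2 0.8] w 46.7 g 42.3 q [ -6.  14. 117.   0.  49.  -1.]
shift [0.3 2.3 0.5] turn [ 0.01 -0.14  0.03]
time: 13.85
tool_pos: [0.5509, -0.03, 0.0245]
tcp_rot: [-2.311, -2.124, -0.005]
wrist_force: [0.6, 10.4, 0.7]
width: 0.548
grip_force: 42.3
t 13.85 tcp [550.9 -30.   24.5] F [ 0.6 10.4  0.7] w 46.8 g 42.3 q [ -6.  14. 117.   0.  49.  -1.]
shift [0.4 2.3 0.5] turn [ 0.01 -0.25 -0.01]
```

```bash

python3 -m inch '[1.2,1,0,0,0,0,30,0,0,0,0,0,0,30,0,1,0,0,0,0,30,0,0,0,0,0,0,30,0,0,0,0,0,0,30,0,0,0,0,0,0,30,0,0,0,0,0,0,30,0,0,0,0,0,0,30]' 40
python3 t.py 553.2 -29.8 24 -4.8
python3 -m inch '[0,1,0,0,0,0,30,0,0,0,0,0,0,30,0,0.7,0,0,0,0,30,0,0,0,0,0,0,30,0,0,0,0,0,0,30,0,0,0,0,0,0,30,0,0,0,0,0,0,30,0,0,0,0,0,0,30]' 40
python3 t.py 553.2 -29.8 24 -4.8
```

```text
time: 14.65
tool_pos: [0.5513, -0.0299, 0.0244]
tcp_rot: [-2.309, -2.124, 0.0]
wrist_force: [-4.3, 7.2, 5.3]
width: 0.549
grip_force: 43.9
t 14.65 tcp [551.3 -29.9  24.4] F [-4.3  7.2  5.3] w 46.9 g 43.9 q [ -6.  15. 117.   0.  49.  -1.]
shift [0.3 1.9 0.4] turn [-0.18 -0.16  0.01]
time: 15.45
tool_pos: [0.5516, -0.0299, 0.0244]
tcp_rot: [-2.308, -2.122, 0.003]
wrist_force: [-8.7, 5.8, 9.1]
width: 0.541
grip_force: 44.9
t 15.45 tcp [551.6 -29.9  24.4] F [-8.7  5.8  9.1] w 46.2 g 44.9 q [ -6.  15. 117.   0.  49.  -1.]
shift [0.3 1.6 0.3] turn [-0.35 -0.17  0.  ]
```

```bash

python3 -m inch '[0.3,-1,0,0,0,0,30,0,0,0,0,0,0,30,0,0,0,0,0,0,55,0,0,0,0,0,0,65,0,0,0,0,0,0,70,0,0,0,0,0,0,70,0,0,0,0,0,0,70,0,0,0,0,0,0,70]' 40
python3 t.py 553.2 -29.8 24 -4.8
python3 -m inch '[0,0,-10,0,0,0,70,0,0,-30,0,0,0,70,0,0,-45,0,0,0,80,0,0,-45,0,0,0,80,0,0,-45,0,0,0,80,0,0,-45,0,0,0,80,0,0,-45,0,0,0,80,0,0,-45,0,0,0,80]' 40
python3 t.py 542.9 -152 400 85.2
```

```text
time: 16.25
tool_pos: [0.5536, -0.0311, 0.0245]
tcp_rot: [-2.311, -2.127, -0.001]
wrist_force: [0.0, 0.7, -0.2]
width: 0.82
grip_force: 0.0
t 16.25 tcp [553.6 -31.1  24.5] F [ 0.   0.7 -0.2] w 70.1 g 0.0 q [ -6.  15. 117.   0.  49.  -1.]
shift [ 1.3 -0.5  0.5] turn [ 0.01 -0.05  0.05]
time: 17.05
tool_pos: [0.5529, -0.0312, 0.3374]
tcp_rot: [2.311, 2.127, 0.002]
wrist_force: [0.6, 1.0, -0.6]
width: 0.938
grip_force: 0.0
t 17.05 tcp [552.9 -31.2 337.4] F [ 0.6  1.  -0.6] w 80.1 g 0.0 q [-6. -1. 99.  0. 82. -1.]
shift [-1.211e+02  1.000e-01 -6.270e+01] turn [ 1.000e-01  2.000e-02 -8.994e+01]
```

```bash

python3 -m inch '[0,0,-7,0,0,-8,80,0,0,-7,0,0,-8,80,0,0,-7,0,0,-8,80,0,0,-7,0,0,-8,80,0,0,-7,0,0,-8,80,0,0,-7,0,0,-8,80,0,0,-7,0,0,-8,80,0,0,-7,0,0,-8,80]' 40
python3 -m inch '[0,0,0,0,0,-8,70,0,0,0,0,0,-8,60,0,0,0,0,0,-8,50,0,0,0,0,0,-2,40,0,0,0,0,0,0,40,0,0,0,0,0,0,40,0,0,0,0,0,0,40,0,0,0,0,0,0,40]' 40
python3 t.py 542.9 -152 400 85.2
python3 - <<'E'
from h import *
a=viewer.read_camera("scene");b=viewer.read_camera("top")
cv2.imwrite("pics/s3.png",a[:,:,::-1]);cv2.imwrite("pics/t3.png",b[:,:,::-1])
g=np.hstack([cv2.resize(a[100:300,225:375],(420,560),interpolation=2),cv2.resize(b[180:320,270:360],(360,560),interpolation=2)])
cv2.imwrite("pics/g3.png",g[:,:,::-1])
E
```

```text
time: 17.85
tool_pos: [0.5531, -0.0313, 0.3916]
tcp_rot: [0.824, 3.031, 0.002]
wrist_force: [0.6, 0.3, -0.1]
width: 0.933
grip_force: 0.0
time: 18.65
tool_pos: [0.5533, -0.0313, 0.3906]
tcp_rot: [0.131, 3.139, 0.001]
wrist_force: [0.1, -0.4, -1.0]
width: 0.466
grip_force: 0.0
t 18.65 tcp [553.3 -31.3 390.6] F [ 0.1 -0.4 -1. ] w 39.8 g 0.0 q [ -6.  -1.  94.   0.  88. -91.]
shift [   0.4 -121.1   -9.5] turn [0.05 0.02 0.03]
```

View pics/g3.png

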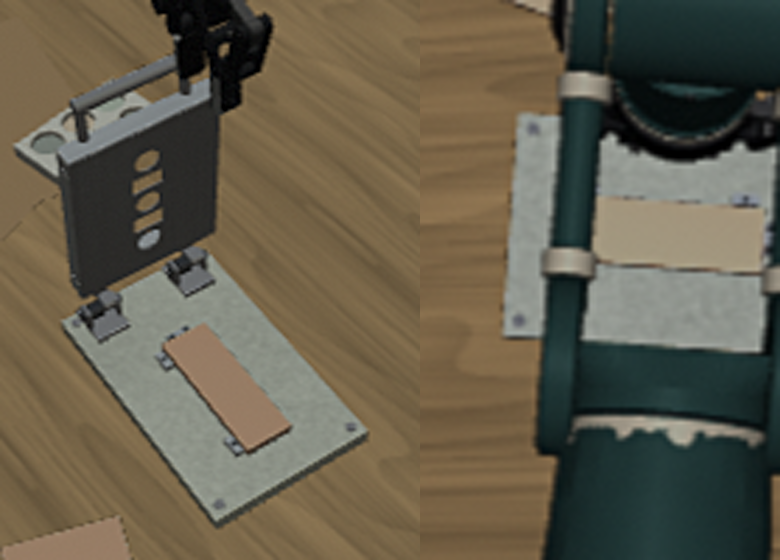

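The tile lies flat against the end stop and both side stops: scene crop (165,355), (235,445) and (178,333). Now I check the numbers and the handle.

```bash
python3 - <<'E'
from h import *
a=cv2.imread("pics/s3.png"); hsv=cv2.cvtColor(a,cv2.COLOR_BGR2HSV)
v,u=100+int(390/2.8),225+int(225/2.8); seed=a[v,u].astype(int)
m=(np.abs(a.astype(int)-seed).max(2)<30).astype(np.uint8); n,l=cv2.connectedComponents(m); m=(l==l[v,u]).astype(np.uint8)
r,b=rect("scene",m,.028); print(r)
o=np.array([550.7,-59.6]);x=np.array([-.0838,-.9965]);y=np.array([.9965,-.0838])
c=np.array(r[0]); print("tile in jig",(c-o)@x,(c-o)@y)
for s in(-55,55):
    P=np.r_[o+92.8*x+s*y,313.8]/1000; print(P,proj("scene",P),proj("top",P))
E
```

```text
((548.4054565429688, -39.17138671875), (153.73355102539062, 55.24242401123047), 86.84870910644531)
tile in jig -20.164830393066403 -3.9984303479004364
[ 0.48811586 -0.1474662   0.3138    ] [[291.6596935  121.00001254]] [[379.52066243 245.30757646]]
[ 0.59773086 -0.1566842   0.3138    ] [[250.68359129 139.81144143]] [[381.74662836 202.25731379]]
```

```bash
python3 - <<'E'
from h import *
a=cv2.imread("pics/s3.png")
o=np.array([550.7,-59.6]);x=np.array([-.0838,-.9965]);y=np.array([.9965,-.0838])
J=lambda X,Y,z: np.r_[o+X*x+Y*y,z]/1000
g=cv2.resize(a[205:275,275:335],None,fx=8,fy=8,interpolation=2)
def dr(pts,col):
    q=((proj("scene",np.array(pts))-[275,205]+.5)*8).astype(int); cv2.polylines(g,[q],True,col,1)
dr([J(-100,-25,28),J(50,-25,28),J(50,25,28),J(-100,25,28)],(0,0,255))
dr([J(-100,-25,18),J(50,-25,18),J(50,25,18),J(-100,25,18)],(0,255,0))
for X in(-85,35): dr([J(X-10,25,25),J(X+10,25,25),J(X+10,35,25),J(X-10,35,25)],(255,0,0))
dr([J(50,-12,25),J(50,12,25),J(60,12,25),J(60,-12,25)],(255,0,0))
dr([J(-140,-85,18),J(140,-85,18),J(140,85,18),J(-140,85,18)],(255,255,0))
cv2.imwrite("pics/v.png",g)
E
```

```text
(no output)
```

View pics/v.png

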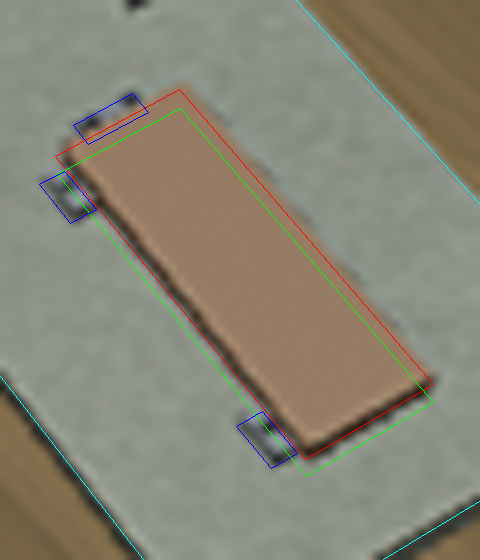

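```bash
python3 - <<'E'
from h import *
from scipy.ndimage import map_coordinates as mc
o=np.array([550.7,-59.6]);x=np.array([-.0838,-.9965]);y=np.array([.9965,-.0838])
J=lambda X,Y,z: np.r_[o+X*x+Y*y,z]/1000
def prof(n,f,Xs,Ys,z,ax,step=1.):
    im=cv2.GaussianBlur(cv2.imread(f).astype(np.float32),(0,0),.5); 
    P=np.array([[J(X,Y,z) for Y in Ys] for X in Xs]); q=proj(n,P.reshape(-1,3))
    v=np.array([mc(im[:,:,c],[q[:,1],q[:,0]],order=1) for c in range(3)]).reshape(3,len(Xs),len(Ys)).mean(ax+1)
    return v.round(0).astype(int)
print("scene across y at z=28, X -60..15")
Ys=np.arange(-36,40,2.); v=prof("scene","pics/s3.png",np.arange(-60,16,5.),Ys,28,0)
for i,Y in enumerate(Ys): print(int(Y),v[:,i],end="; ")
print("\nscene along x, Y -10..10")
Xs=np.r_[np.arange(-114,-88,2.),np.arange(38,66,2.)]; v=prof("scene","pics/s3.png",Xs,np.arange(-8,9,4.),28,1)
for i,Y in enumerate(Xs): print(int(Y),v[:,i],end="; ")
print("\ntop across y X -80..-30")
Ys=np.r_[np.arange(-36,-16,2.),np.arange(16,38,2.)]; v=prof("top","pics/t3.png",np.arange(-50,16,5.),Ys,28,0)
for i,Y in enumerate(Ys): print(int(Y),v[:,i],end="; ")
E
```

```text
scene across y at z=28, X -60..15
-36 [134 145 140]; -34 [135 146 140]; -32 [134 144 138]; -30 [127 139 136]; -28 [115 131 139]; -26 [105 126 146]; -24 [101 124 150]; -22 [100 124 151]; -20 [100 124 151]; -18 [100 124 150]; -16 [100 124 150]; -14 [100 124 150]; -12 [100 124 150]; -10 [100 124 150]; -8 [100 124 150]; -6 [100 124 151]; -4 [100 124 151]; -2 [100 124 151]; 0 [100 124 150]; 2 [100 124 150]; 4 [100 124 151]; 6 [101 124 151]; 8 [101 124 151]; 10 [101 124 151]; 12 [101 124 151]; 14 [101 124 151]; 16 [101 125 153]; 18 [101 124 151]; 20 [ 89 110 134]; 22 [ 73  89 105]; 24 [80 91 95]; 26 [113 123 120]; 28 [134 144 139]; 30 [137 148 142]; 32 [136 147 142]; 34 [136 147 141]; 36 [136 147 142]; 38 [137 147 142]; 
scene along x, Y -10..10
-114 [134 144 139]; -112 [134 145 140]; -110 [136 146 141]; -108 [137 148 143]; -106 [136 147 141]; -104 [123 133 129]; -102 [ 90 100  99]; -100 [59 69 77]; -98 [59 73 89]; -96 [ 84 104 126]; -94 [101 124 150]; -92 [103 126 154]; -90 [102 125 152]; 38 [100 123 150]; 40 [100 123 150]; 42 [100 123 151]; 44 [100 123 151]; 46 [100 124 152]; 48 [100 124 152]; 50 [102 124 147]; 52 [101 117 132]; 54 [100 106 109]; 56 [108 107 103]; 58 [120 120 114]; 60 [129 135 129]; 62 [134 143 138]; 64 [134 145 140]; 
top across y X -80..-30
-36 [144 150 145]; -34 [144 150 145]; -32 [142 149 143]; -30 [135 141 137]; -28 [112 121 122]; -26 [ 97 110 119]; -24 [116 137 147]; -22 [126 149 160]; -20 [128 153 163]; -18 [127 152 163]; 16 [124 148 162]; 18 [124 148 162]; 20 [124 147 160]; 22 [126 145 155]; 24 [128 141 144]; 26 [138 146 143]; 28 [144 151 146]; 30 [146 152 147]; 32 [146 153 147]; 34 [146 153 148]; 36 [146 153 148];
```

Tile edges measured: the top view gives jig y −1.2, the scene view −3, with a 2 mm calibration. That is too close to the 3 mm limit, so I will nudge it against the side stops with shut fingers.

```bash

python3 -m inch '[24,0,35,0,0,0,0,24,0,45,0,0,0,0,0,0,48,0,0,0,0,0,0,48,0,0,0,0,0,0,48,0,0,0,0,0,0,48,0,0,0,0,0,0,48,0,0,0,0,0,0,25,0,0,0,0]' 30
python3 -m inch '[0,0,0,0,0,0,0,0,0,4,0,0,0,0,0,0,0,0,0,0,0,0,0,0,0,0,0,0,0,0,0,0,0,0,0,0,0,0,0,0,0,0,0,0,0,0,0,0,0,0,0,0,0,0,0,0]' 30
python3 t.py 505 -30.7 30 85.2
```

```text
time: 19.55
tool_pos: [0.5028, -0.0267, 0.0421]
tcp_rot: [-0.13, -3.133, -0.002]
wrist_force: [0.1, -0.1, -0.8]
width: -0.001
grip_force: 0.0
time: 20.35
tool_pos: [0.5062, -0.0271, 0.0426]
tcp_rot: [0.13, 3.138, 0.001]
wrist_force: [0.7, -0.8, 0.3]
width: -0.0
grip_force: 0.0
t 20.35 tcp [506.2 -27.1  42.6] F [ 0.7 -0.8  0.3] w -0.0 g 0.0 q [ -6.   9. 122.   0.  50. -91.]
shift [ 0.9 -3.7 12.6] turn [0.05 0.03 0.05]
```

```bash

python3 -m inch '[0,-3.7,5,0,0,0,0,0,0,4,0,0,0,0,0,0,3,0,0,0,0,0,0,0,0,0,0,0,0,0,0,0,0,0,0,0,0,0,0,0,0,0,0,0,0,0,0,0,0,0,0,0,0,0,0,0]' 30
python3 t.py 505 -30.7 22 85.2
python3 -m inch '[0,0,2,0,0,0,0,0,0,2,0,0,0,0,0,0,2,0,0,0,0,0,0,1,0,0,0,0,0,0,0,0,0,0,0,0,0,0,0,0,0,0,0,0,0,0,0,0,0,0,0,0,0,0,0,0]' 30
python3 t.py 505 -30.7 22 85.2
```

```text
time: 21.15
tool_pos: [0.506, -0.0308, 0.0305]
tcp_rot: [0.13, 3.138, 0.001]
wrist_force: [0.2, 0.2, 0.5]
width: 0.001
grip_force: 0.0
t 21.15 tcp [506.  -30.8  30.5] F [0.2 0.2 0.5] w 0.1 g 0.0 q [ -6.  10. 122.   0.  48. -92.]
shift [ 1.  -0.   8.5] turn [0.05 0.03 0.06]
time: 21.95
tool_pos: [0.5059, -0.0308, 0.0234]
tcp_rot: [0.13, 3.139, 0.001]
wrist_force: [0.1, 0.4, 0.6]
width: 0.0
grip_force: 0.0
t 21.95 tcp [505.9 -30.8  23.4] F [0.1 0.4 0.6] w 0.0 g 0.0 q [ -6.  10. 122.   0.  47. -92.]
shift [ 0.9 -0.   1.4] turn [0.05 0.02 0.05]
```

```bash

python3 -m inch '[-3,0,0,0,0,0,0,-2,0,0,0,0,0,0,-1,0,0,0,0,0,0,0,0,0,0,0,0,0,-1,0,0,0,0,0,0,0,0,0,0,0,0,0,0,0,0,0,0,0,0,0,0,0,0,0,0,0]' 30
python3 t.py
python3 -m inch '[-1,0,0,0,0,0,0,0,0,0,0,0,0,0,-1,0,0,0,0,0,0,0,0,0,0,0,0,0,0,0,0,0,0,0,0,0,0,0,0,0,0,0,0,0,0,0,0,0,0,0,0,0,0,0,0,0]' 30
python3 t.py
python3 -m inch '[-1,0,0,0,0,0,0,0,0,0,0,0,0,0,-1,0,0,0,0,0,0,0,0,0,0,0,0,0,0,0,0,0,0,0,0,0,0,0,0,0,0,0,0,0,0,0,0,0,0,0,0,0,0,0,0,0]' 30
python3 t.py
```

```text
time: 22.75
tool_pos: [0.5127, -0.0313, 0.0233]
tcp_rot: [0.13, 3.139, 0.001]
wrist_force: [0.9, -0.5, -0.6]
width: -0.002
grip_force: 0.0
t 22.75 tcp [512.7 -31.3  23.3] F [ 0.9 -0.5 -0.6] w -0.2 g 0.0 q [ -6.  11. 122.   0.  47. -92.]
time: 23.55
tool_pos: [0.5148, -0.0315, 0.0234]
tcp_rot: [0.13, 3.139, 0.001]
wrist_force: [-0.0, 0.1, 0.7]
width: -0.004
grip_force: 0.0
t 23.55 tcp [514.8 -31.5  23.4] F [-0.   0.1  0.7] w -0.4 g 0.0 q [ -6.  11. 121.   0.  48. -92.]
time: 24.35
tool_pos: [0.5167, -0.0317, 0.0233]
tcp_rot: [0.13, 3.139, 0.001]
wrist_force: [0.3, -0.8, 0.5]
width: 0.001
grip_force: 0.2
t 24.35 tcp [516.7 -31.7  23.3] F [ 0.3 -0.8  0.5] w 0.1 g 0.2 q [ -6.  11. 121.   0.  48. -92.]
```

```bash

python3 -m inch '[-1,0,0,0,0,0,0,0,0,0,0,0,0,0,-0.5,0,0,0,0,0,0,0,0,0,0,0,0,0,0,0,0,0,0,0,0,0,0,0,0,0,0,0,0,0,0,0,0,0,0,0,0,0,0,0,0,0]' 30
python3 t.py
python3 -m inch '[-0.5,0,0,0,0,0,0,0,0,0,0,0,0,0,-0.5,0,0,0,0,0,0,0,0,0,0,0,0,0,0,0,0,0,0,0,0,0,0,0,0,0,0,0,0,0,0,0,0,0,0,0,0,0,0,0,0,0]' 30
python3 t.py
```

```text
time: 25.15
tool_pos: [0.5173, -0.0317, 0.0232]
tcp_rot: [-0.13, -3.137, -0.002]
wrist_force: [-5.8, 0.1, 3.6]
width: -0.002
grip_force: 2.6
t 25.15 tcp [517.3 -31.7  23.2] F [-5.8  0.1  3.6] w -0.1 g 2.6 q [ -6.  11. 121.   0.  48. -92.]
time: 25.95
tool_pos: [0.5173, -0.0317, 0.023]
tcp_rot: [-0.13, -3.135, -0.002]
wrist_force: [-8.6, -0.1, 5.7]
width: -0.001
grip_force: 3.7
t 25.95 tcp [517.3 -31.7  23. ] F [-8.6 -0.1  5.7] w -0.1 g 3.7 q [ -6.  11. 121.   0.  48. -92.]
```

Hard contact with the side stops at TCP x=517.3, with the tile centre as predicted for the nest. Back off and go to the handle.

```bash

python3 -m inch '[5,0,0,0,0,0,0,5,0,0,0,0,0,0,0,0,-20,0,0,0,0,0,0,-45,0,0,0,0,0,0,-45,0,0,0,0,0,0,-45,0,0,0,0,0,0,-45,0,0,0,0,0,0,-45,0,0,0,0]' 30
python3 -m inch '[0,0,-45,0,0,0,45,0,0,-45,0,0,0,45,0,0,-30,0,0,0,45,0,0,0,0,0,0,45,0,0,0,0,0,0,45,0,0,0,0,0,0,45,0,0,0,0,0,0,45,0,0,0,0,0,0,45]' 30
python3 t.py 542.9 -152.1 370 85.2
```

```text
time: 26.75
tool_pos: [0.5095, -0.0312, 0.2706]
tcp_rot: [0.13, 3.136, 0.001]
wrist_force: [0.3, 0.3, -0.5]
width: 0.004
grip_force: 0.0
time: 27.55
tool_pos: [0.5087, -0.0313, 0.3866]
tcp_rot: [-0.13, -3.136, -0.002]
wrist_force: [-0.3, 0.0, -0.6]
width: 0.525
grip_force: 0.0
t 27.55 tcp [508.7 -31.3 386.6] F [-0.3  0.  -0.6] w 44.8 g 0.0 q [ -6.  -6.  99.   0.  88. -92.]
shift [ -44.2 -117.6   16.4] turn [ 0.06 -0.15  0.05]
```

```bash

python3 -m inch '[-10,-27,0,0,0,0,45,-10,-27,0,0,0,0,45,-10,-27,0,0,0,0,45,-10,-27,0,0,0,0,45,-4.2,-9.6,0,0,0,0,45,0,0,16,0,0,0,45,0,0,0,0,0,0,45,0,0,0,0,0,0,45]' 30
python3 t.py 542.9 -152.1 302 85.2
```

```text
time: 28.35
tool_pos: [0.5427, -0.1509, 0.3708]
tcp_rot: [-0.128, -3.137, -0.003]
wrist_force: [0.4, 1.7, 0.2]
width: 0.52
grip_force: 0.0
t 28.35 tcp [ 542.7 -150.9  370.8] F [0.4 1.7 0.2] w 44.4 g 0.0 q [ -18.   -0.   95.    0.   86. -103.]
shift [-0.4 -1.3 68.8] turn [ 0.12 -0.14  0.11]
```

```bash
python3 - <<'E'
from h import *
a=viewer.read_camera("scene");b=viewer.read_camera("top")
g=np.hstack([cv2.resize(a[60:200,200:340],(400,400),interpolation=2),cv2.resize(b[150:290,300:440],(400,400),interpolation=2)])
cv2.imwrite("pics/g4.png",g[:,:,::-1])
E
```

```text
(no output)
```

View pics/g4.png

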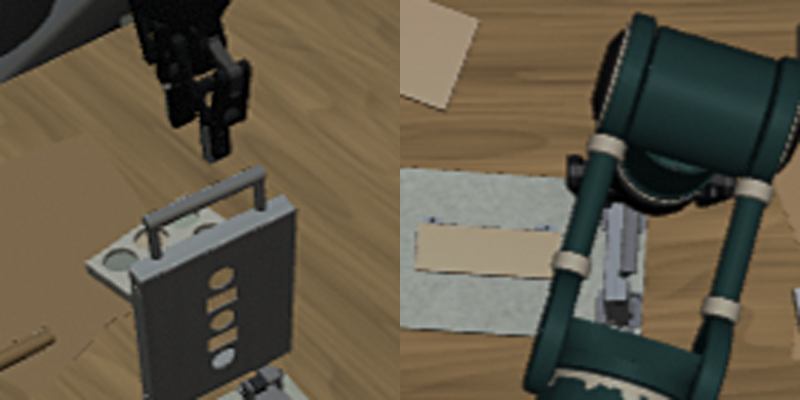

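The open fingers stand right above the handle bar's middle (scene crop (205,195)). Descend and close gently.

```bash

python3 -m inch '[0,-1,20,0,0,0,45,0,0,20,0,0,0,45,0,0,15,0,0,0,45,0,0,10,0,0,0,45,0,0,4,0,0,0,45,0,0,0,0,0,0,45,0,0,0,0,0,0,45,0,0,0,0,0,0,45]' 20
python3 t.py 542.9 -152.1 302 85.2
python3 -m inch '[0,0,0,0,0,0,30,0,0,0,0,0,0,20,0,0,0,0,0,0,14,0,0,0,0,0,0,8,0,0,0,0,0,0,5,0,0,0,0,0,0,5,0,0,0,0,0,0,5,0,0,0,0,0,0,5]' 20
python3 t.py 542.9 -152.1 302 85.2
```

```text
time: 29.25
tool_pos: [0.544, -0.1534, 0.3044]
tcp_rot: [0.13, 3.137, 0.001]
wrist_force: [-0.0, 0.3, 0.6]
width: 0.526
grip_force: 0.0
t 29.25 tcp [ 544.  -153.4  304.4] F [-0.   0.3  0.6] w 44.9 g 0.0 q [ -18.    1.  100.    0.   79. -104.]
shift [1.2 1.2 2.4] turn [0.03 0.11 0.05]
time: 30.05
tool_pos: [0.5436, -0.1534, 0.3037]
tcp_rot: [0.13, 3.138, 0.001]
wrist_force: [-0.0, -2.3, 3.7]
width: 0.149
grip_force: 20.2
t 30.05 tcp [ 543.6 -153.4  303.7] F [-0.  -2.3  3.7] w 12.7 g 20.2 q [ -18.    1.  100.    0.   79. -104.]
shift [0.8 1.2 1.7] turn [0.03 0.05 0.05]
```

```bash
python3 - <<'E'
import numpy as np
th=np.r_[np.linspace(1.45,.05,25)]
h=np.c_[275*np.cos(th)-11*np.sin(th), -(275*np.sin(th)+11*np.cos(th))]
d=np.diff(h,axis=0).round(1)
for i in range(0,24,8): print(th[i+8].round(3),h[i+8].round(1),d[i:i+8].tolist())
print(h[0])
E
```

```text
0.983 [ 143.3 -235. ] [[16.0, 1.8], [15.8, 2.7], [15.6, 3.6], [15.4, 4.5], [15.1, 5.4], [14.8, 6.3], [14.4, 7.1], [13.9, 8.0]]
0.517 [ 233.7 -145.4] [[13.5, 8.8], [12.9, 9.5], [12.3, 10.3], [11.7, 11.0], [11.1, 11.6], [10.4, 12.3], [9.6, 12.8], [8.9, 13.4]]
0.05 [274.1 -24.7] [[8.1, 13.9], [7.3, 14.3], [6.4, 14.7], [5.5, 15.1], [4.7, 15.4], [3.8, 15.6], [2.8, 15.8], [1.9, 15.9]]
[  22.21841867 -274.321603  ]
```

```bash

python3 -m inch '[0,16,1.8,0,0,0,5,0,15.8,2.7,0,0,0,5,0,15.6,3.6,0,0,0,5,0,15.4,4.5,0,0,0,5,0,15.1,5.4,0,0,0,5,0,14.8,6.3,0,0,0,5,0,14.4,7.1,0,0,0,5,0,13.9,8,0,0,0,5]' 30
python3 t.py 553.1 -31.4 264.5 85.2
python3 -m inch '[0,0,0,0,0,0,5,0,0,0,0,0,0,5,0,0,0,0,0,0,5,0,0,0,0,0,0,5,0,0,0,0,0,0,5,0,0,0,0,0,0,5,0,0,0,0,0,0,5,0,0,0,0,0,0,5]' 30
python3 t.py 553.1 -31.4 264.5 85.2
```

```text
time: 30.85
tool_pos: [0.5538, -0.0312, 0.2634]
tcp_rot: [0.129, 3.138, 0.001]
wrist_force: [3.0, -3.2, 1.2]
width: 0.15
grip_force: 30.2
t 30.85 tcp [553.8 -31.2 263.4] F [ 3.  -3.2  1.2] w 12.8 g 30.2 q [ -6.   1. 105.   0.  74. -91.]
shift [ 0.7 -0.3 -1.1] turn [0.05 0.05 0.07]
time: 31.65
tool_pos: [0.5537, -0.0326, 0.2644]
tcp_rot: [0.131, 3.138, 0.002]
wrist_force: [2.5, -0.6, 5.3]
width: 0.154
grip_force: 30.6
t 31.65 tcp [553.7 -32.6 264.4] F [ 2.5 -0.6  5.3] w 13.2 g 30.6 q [ -6.   1. 104.   0.  75. -91.]
shift [ 0.7  1.1 -0.1] turn [0.07 0.05 0.03]
```

Tracking the arc well. Continue, with a pause before the last part.

```bash

python3 -m inch '[0.5,13.5,8.8,0,0,0,5,0,12.9,9.5,0,0,0,5,0,12.3,10.3,0,0,0,5,0,11.7,11,0,0,0,5,0,11.1,11.6,0,0,0,5,0,10.4,12.3,0,0,0,5,0,9.6,12.8,0,0,0,5,0,8.9,13.4,0,0,0,5]' 40
python3 t.py 560.7 58.7 174.9 85.2
python3 -m inch '[0,8.1,13.9,0,0,0,5,0,7.3,14.3,0,0,0,5,0,6.4,14.7,0,0,0,5,0,5.5,15.1,0,0,0,5,0,4.7,15.4,0,0,0,5,0,3.8,15.6,0,0,0,5,0,0,0,0,0,0,5,0,0,0,0,0,0,5]' 40
python3 t.py 564.1 98.5 54.2 85.2
```

```text
time: 32.45
tool_pos: [0.5609, 0.0578, 0.1734]
tcp_rot: [0.129, 3.138, -0.001]
wrist_force: [5.5, -4.2, 2.8]
width: 0.144
grip_force: 40.5
t 32.45 tcp [560.9  57.8 173.4] F [ 5.5 -4.2  2.8] w 12.3 g 40.5 q [  3.   6. 109.  -0.  65. -82.]
shift [ 0.3  0.9 -1.5] turn [-0.04  0.07  0.1 ]
time: 33.25
tool_pos: [0.5635, 0.0931, 0.0845]
tcp_rot: [0.129, 3.139, -0.001]
wrist_force: [3.5, -5.4, 4.5]
width: 0.146
grip_force: 40.4
t 33.25 tcp [563.5  93.1  84.5] F [ 3.5 -5.4  4.5] w 12.5 g 40.4 q [  7.  12. 113.  -0.  56. -78.]
shift [-0.1  5.5 30.3] turn [-0.05  0.    0.11]
```

```bash

python3 -m inch '[0,1.5,7,0,0,0,5,0,1.2,7,0,0,0,5,0,1,7,0,0,0,5,0,0.8,6,0,0,0,5,0,0.5,5,0,0,0,5,0,0.3,4,0,0,0,5,0,0,0,0,0,0,5,0,0,0,0,0,0,5]' 40
python3 t.py 564.1 99.8 40.5 85.2
```

```text
time: 34.05
tool_pos: [0.5637, 0.098, 0.0488]
tcp_rot: [-0.129, -3.139, 0.002]
wrist_force: [4.2, -5.6, 5.2]
width: 0.141
grip_force: 40.6
t 34.05 tcp [563.7  98.   48.8] F [ 4.2 -5.6  5.2] w 12.0 g 40.6 q [  7.  14. 114.  -0.  52. -78.]
shift [-0.3  1.8  8.3] turn [-0.06 -0.02  0.09]
```

```bash

python3 -m inch '[0,0,2,0,0,0,5,0,0,0,0,0,0,5,0,0,2,0,0,0,5,0,0,0,0,0,0,5,0,0,1,0,0,0,5,0,0,0,0,0,0,5,0,0,0,0,0,0,5,0,0,0,0,0,0,5]' 40
python3 t.py 564.1 99.8 40.5 85.2
python3 -m inch '[0,0,1,0,0,0,5,0,0,0,0,0,0,5,0,0,1,0,0,0,5,0,0,0,0,0,0,5,0,0,0,0,0,0,5,0,0,0,0,0,0,5,0,0,0,0,0,0,5,0,0,0,0,0,0,5]' 40
python3 t.py 564.1 99.8 40.5 85.2
```

```text
time: 34.85
tool_pos: [0.5637, 0.0983, 0.0441]
tcp_rot: [-0.129, -3.139, 0.001]
wrist_force: [3.5, -4.7, 6.2]
width: 0.143
grip_force: 40.6
t 34.85 tcp [563.7  98.3  44.1] F [ 3.5 -4.7  6.2] w 12.2 g 40.6 q [  7.  15. 114.  -0.  51. -78.]
shift [-0.3  1.6  3.6] turn [-0.04 -0.01  0.09]
time: 35.65
tool_pos: [0.5637, 0.0983, 0.0422]
tcp_rot: [-0.129, -3.139, 0.001]
wrist_force: [2.4, -5.2, 6.4]
width: 0.146
grip_force: 40.7
t 35.65 tcp [563.7  98.3  42.2] F [ 2.4 -5.2  6.4] w 12.5 g 40.7 q [  7.  15. 114.  -0.  51. -78.]
shift [-0.3  1.5  1.7] turn [-0.04 -0.01  0.09]
```

```bash

python3 -m inch '[0,0,0.7,0,0,0,5,0,0,0,0,0,0,5,0,0,0.7,0,0,0,5,0,0,0,0,0,0,5,0,0,0,0,0,0,5,0,0,0,0,0,0,5,0,0,0,0,0,0,5,0,0,0,0,0,0,5]' 40
python3 t.py
python3 -m inch '[0,0,0.7,0,0,0,5,0,0,0,0,0,0,5,0,0,0.7,0,0,0,5,0,0,0,0,0,0,5,0,0,0,0,0,0,5,0,0,0,0,0,0,5,0,0,0,0,0,0,5,0,0,0,0,0,0,5]' 40
python3 t.py
```

```text
time: 36.45
tool_pos: [0.5637, 0.0984, 0.0408]
tcp_rot: [-0.129, -3.139, 0.001]
wrist_force: [2.2, -4.4, 6.9]
width: 0.144
grip_force: 40.7
t 36.45 tcp [563.7  98.4  40.8] F [ 2.2 -4.4  6.9] w 12.3 g 40.7 q [  7.  15. 114.  -0.  51. -78.]
time: 37.25
tool_pos: [0.5638, 0.0985, 0.0398]
tcp_rot: [-0.129, -3.139, 0.0]
wrist_force: [1.6, -5.0, 9.0]
width: 0.145
grip_force: 41.3
t 37.25 tcp [563.8  98.5  39.8] F [ 1.6 -5.   9. ] w 12.4 g 41.3 q [  7.  15. 114.  -0.  51. -78.]
```

```bash

python3 -m inch '[0,0,0.5,0,0,0,5,0,0,0,0,0,0,5,0,0,0,0,0,0,5,0,0,0,0,0,0,5,0,0,0,0,0,0,5,0,0,0,0,0,0,5,0,0,0,0,0,0,5,0,0,0,0,0,0,5]' 40
python3 t.py
python3 -m inch '[0,0,0.4,0,0,0,5,0,0,0,0,0,0,5,0,0,0,0,0,0,5,0,0,0,0,0,0,5,0,0,0,0,0,0,5,0,0,0,0,0,0,5,0,0,0,0,0,0,5,0,0,0,0,0,0,5]' 40
python3 t.py
python3 - <<'E'
from h import *
a=viewer.read_camera("scene")
cv2.imwrite("pics/f.png",cv2.resize(a[150:310,220:400],(675,600),interpolation=2)[:,:,::-1])
E
```

```text
time: 38.05
tool_pos: [0.5638, 0.0985, 0.0398]
tcp_rot: [-0.129, -3.139, 0.001]
wrist_force: [0.9, -5.3, 11.4]
width: 0.145
grip_force: 41.6
t 38.05 tcp [563.8  98.5  39.8] F [ 0.9 -5.3 11.4] w 12.4 g 41.6 q [  7.  15. 114.  -0.  51. -78.]
time: 38.85
tool_pos: [0.5638, 0.0985, 0.0398]
tcp_rot: [-0.129, -3.139, 0.001]
wrist_force: [0.4, -5.0, 13.9]
width: 0.149
grip_force: 41.8
t 38.85 tcp [563.8  98.5  39.8] F [ 0.4 -5.  13.9] w 12.7 g 41.8 q [  7.  15. 114.  -0.  51. -78.]
```

View pics/f.png

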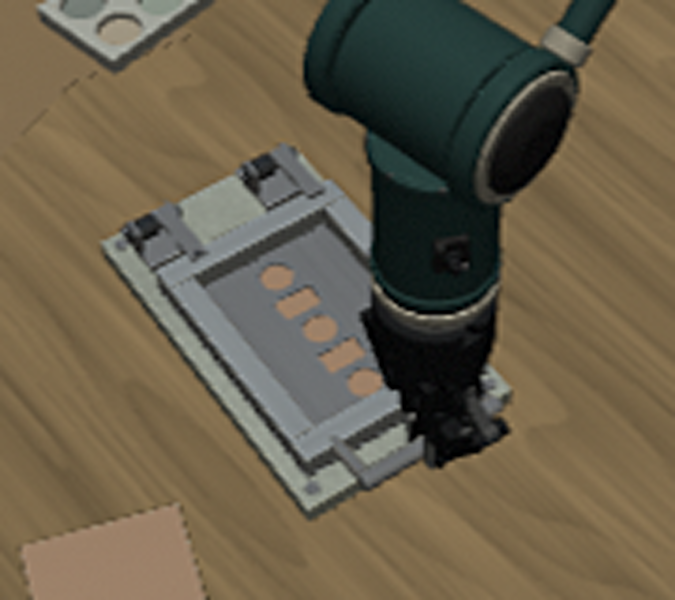

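The frame lies flat, with tile showing through every cut-out (crop (275,275) to (365,382)), and z stands still while the force rises. I ease off to about a kilogram and hand in.

```bash

python3 -m inch '[0,0,-0.4,0,0,0,5,0,0,0,0,0,0,5,0,0,0,0,0,0,5,0,0,0,0,0,0,5,0,0,0,0,0,0,5,0,0,0,0,0,0,5,0,0,0,0,0,0,5,0,0,0,0,0,0,5]' 40
python3 t.py && python3 -c "
from workcell import sensors,job
f=sensors.read_state()['wrist_force'][2]; print(f)
if 9.5<f<13.5: print(job.finish_job())"
```

```text
time: 39.7
tool_pos: [0.5638, 0.0985, 0.0398]
tcp_rot: [-0.129, -3.139, 0.001]
wrist_force: [0.4, -5.9, 11.5]
width: 0.143
grip_force: 41.4
t 39.7 tcp [563.8  98.5  39.8] F [ 0.4 -5.9 11.5] w 12.2 g 41.4 q [  7.  15. 114.  -0.  51. -78.]
11.493943187655415
the job is handed in; nothing more can be done
None
```

The job is handed in at 39.7 s: the tile is seated against its three stops and the stencil is held flat on it with about 11.5 N at the handle; the judge's verdict was not shown.

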